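# Take the transit plugs out of the gas manifold

### The arm

A 6-joint arm with a two-finger parallel gripper is mounted at the origin on a cart in front of the work surface, level with it; the furniture and walls round the work are solid. World frame = base frame: x ahead of the robot, y to its left, z up, the work surface at z = 0. Lengths are in m, angles in rad, forces in N, time in s.
With the tool pointing down it reaches from about 0.35 to 0.775 m from the base axis. Payload 5.5 kg.
Tool frame: the origin (TCP) lies between the finger pads; the fingertips stand 17 mm ahead of it and the grasp point (between the pads) lies 2 mm behind it (env.finger_overhang is the distance from the TCP to the fingertips, in m); z points along the fingers, y is the line along which they close (so a half turn about z gives the same grasp; the last joint's range is limited). The gripper opens to 85 mm and grips with 20 to 120 N. Pads are 22 mm wide; open, the fingers measure 114 mm over their backs; the gripper's body (76 mm by 85 mm) begins 54 mm behind the grasp point. The pads swing forward as they close: fully open they stand 13 mm farther back than shut.
Start: joints at [-1.377, 0.313, 0.046, 1.304, 0, 1.431], TCP at [0.188, -0.543, 0.248] pointing down, gripper open.
Joint ranges: [-2.76, 2.76], [-0.86, 1.69], [-1.03, 1.26], [-2.2, 2.34], [-1.47, 1.5], [-3.14, 3.14]. Speed limits (rad/s): [2.57, 2.57, 3.14, 3.14, 3.14, 3.14].

### API

Orientations are given as a unit quaternion [w, x, y, z].
In Python, from workcell import env gives the robot as it stands. The module is installed in compiled form; this text tells all that it offers.
- The arm moves only by the shell command python3 -m pendant 'ROWS' [FORCE]. ROWS is JSON, a list of rows, each a list of 5 numbers: the gripper's target within -1 to 1 (fully open at 1, half-way at 0, shut at -1), then the shift along the tool's x, y, z in m, then the turn about the tool's z in rad. A call has 1 to 8 rows; each row shifts and turns the commanded pose from where the row before left it, along the tool's axes as they then stand; what a row does not reach is not made up. A row lasts 1/8 s, in which the tool goes at most 62.5 mm and 10.7 degrees, less where a joint would pass 70% of its speed; a pose out of reach is approached as far as the arm can. A call with a gripper value outside its range is refused whole. The fingers move at their own pace and stop on an object; FORCE is the grip in N (left out, the last holds). Time passes only in rows, so rows that do not move let the fingers close. It gives the time, the measured TCP pose, the force, the opening and the grip force at its end, in the units of the state.
- env.get_state(): the state, without advancing time (a new reading comes with each control period).
- env.read_camera(name): name is "side" or "top" or "wrist"; returns the picture (400x640x3 uint8, red, green, blue); there is no depth.
- env.calibration(name): a dict with "K" (3x3 intrinsics, pixels), "distortion" ([k1, k2, p1, p2, k3] as OpenCV has them; the pictures are not rectified), "T" (4x4, takes a point from camera to world coordinates); the wrist camera has in their place "tool_from_camera" (4x4, takes a point from camera to tool coordinates, whose origin is the TCP and whose axes are the flange's). Camera axes: x right, y down, z forward; pixel columns grow to the right and rows downward; lengths in m; the calibration is good to about 2 mm. A picture is of the moment at which its call begins: read the wrist's pose just before it. calibration takes no time and is no camera call.
- env.hand_in(): hands the job in; it is judged then, once.
Trained networks look in the newest picture that a camera, given by its name, has taken for a name from the list of things; names that differ only in an ending like _2 or _b are one class to them, and where a whole thing is asked for, a point or a joint stands for the part that bears it (a point fixed in the world has none). Each returns a list of dicts, best first, with "score" (0 to 1); they miss things now and then, are a little off and sometimes report something else, mostly with a low value. They report only what shows in the picture. A call takes as long as a camera call.
- env.recognise(camera, label): "centre" ([column, row] in pixels, amid what is visible of it).
The state is a dict: "clock": time; "joint_pos": joint angles; "qvel": joint speeds; "tau": joint torques, N m; "tcp_pos": TCP position; "orientation": TCP orientation; "wrist_force": force on the tool from outside, world axes, zero at the start; "ft_torque": the same for the moment, N m; "finger_gap": finger opening in m; "grip_force": force on a finger pad.
Only numpy, scipy, OpenCV 4.12 (cv2) and the standard library are available. Lean on these libraries where they do the work, as an engineer would, in place of code of your own. Each camera call takes 0.05 s, during which the arm holds its last target. There are 200 camera calls.

### The job

Swing the clear guard door of the gas manifold wide open, then unscrew every transit plug that is fitted in its ports, draw each one out and lay it in the steel tray, inside the rim. When all the plugs are in the tray, swing the guard door fully shut again and leave the small bottle and the vial beside the manifold as they are.

Things in the scene. Friction and masses are not known exactly. Their poses are not given: they have to be found in the camera images.
- manifold: gas manifold stand, fixed: aluminium port block with blue back on a grey base plate (206 x 350 x 10 mm, x = -125 to +81 mm). Origin at bench level under the middle of the port face; x points from the robot into the block, y to the left. Port face: plane x = 0, 290 mm wide, z = 10 to 108 mm (the block is no higher). The shut guard door stands in front of the plugs at x = -92 mm
- port_1 (a point): middle of the mouth of the right-hand port, on the port face, 82 mm above the bench; axes as the manifold's (x into the port). Hole 28 mm in diameter
- port_2 (a point): middle of the mouth of the middle port (90 mm from its neighbours)
- port_3 (a point): middle of the mouth of the left-hand port
- guard_door (a joint): opening angle of the guard door in rad: 0 shut (it starts shut or up to 0.15 ajar), grows as it swings open towards the robot about its upright hinge at the left, up to 1.95. It stays where it is left (friction about 0.06 N m). The door is a clear panel in an aluminium frame, 296 mm wide, 10 mm thick, from 50 to 120 mm above the bench
- guard_hinge (a point): on the door's hinge axis (upright), 120 mm above the bench; axes turn with the door: -y along the door to its free edge (300 mm away), -x out of its outer face
- guard_handle (a point): on the axis of the door's handle, 20 mm below its top end: a black upright round rod of 10 mm diameter, from 55 to 135 mm above the bench, standing 40 mm out from the door's middle plane (30 mm free behind the rod) and 185 mm along the door from the hinge; held by two thin brackets at 62 and 112 mm height
- tray: loose open steel tray for the plugs, 130 x 280 mm and 22 mm high, walls and floor 4 to 5 mm thick, 0.8 kg. Origin under its middle at bench level, x along the short side, y along the long side
- plug_1: transit plug in the right-hand port (may be absent): steel and brass screw plug with a T-handle, 86 mm long, 0.12 kg. Origin on its axis at the inner face of its round flange (33 mm diameter, 5 mm thick), which touches the port face when screwed home; +x along the axis into the port. Threaded shank, 26 mm diameter over the threads, from x = 0 to +36 mm. The rest: see plug_1_bar
- plug_1_bar (a point): middle of plug_1's T-bar, on the axis 45 mm from the origin (at x = -45 mm); axes as the plug's. Bar 8 mm thick along the plug's y, ending in black balls of 13 mm diameter centred at y = -34 and +34 mm. Between flange and bar a round red neck, 16 mm diameter, x = -5 to -41 mm, to hold it by; the neck's end is at x = -50 mm
- plug_2: transit plug in the middle port, same shape as plug_1 (may be absent). All plugs: screwed home, a plug has the manifold's orientation, so its bar is level. Right-hand thread: it unscrews anticlockwise as seen from the robot (the bar's right end goes up and over to the left; roll decreases). It turns easily, held by friction, with about 3 mm of play at the bar, and stays lying in the port when unscrewed
- plug_2_bar (a point): middle of plug_2's T-bar, as for plug_1
- plug_3: transit plug in the left-hand port, same shape as plug_1 (may be absent). All plugs: coarse thread, creeps out 10 mm in half a turn and is free of the thread after about half a turn (surely by 195 degrees), not before; it then slides straight out, and is clear of the port when its origin is 42 mm or more in front of the port face
- plug_3_bar (a point): middle of plug_3's T-bar, as for plug_1
- bottle: small amber glass bottle with a blue cap, 57 mm diameter, 119 mm high, standing to the right of the manifold; bystander. Origin under its middle
- vial: clear vial with a light blue cap, 28 mm diameter, 60 mm high, standing to the right of the manifold; bystander. Origin under its middle

How it is judged:
By the outcome, as a careful person would: the job done as asked, in the order asked, and still so for the second after the job is handed in, with the robot touching nothing.
Of plug_1, plug_2, plug_3 only 2 to 3 are there at a start; the rules pass over those that are not, and their reading is None.
At some moment in a run one of tray may be knocked a few centimetres aside while the robot is not near it.
Once in a run the grip may slacken for a moment while it holds something.
It also fails if it takes over 210 s, if anything falls off the work surface, if the arm or the gripper's body presses on something with over 40 N, if the wrist force passes 120 N, or if a joint passes its speed limit or range.

## Working session

There is one attempt and no reset: what is moved stays moved. The work goes in short steps, Python scripts to look and compute and a shell command to move; the robot and the scene stay as the last step left them, time stands still between calls to the robot, and variables do not carry over. Pictures are saved under pics/ and viewed, at most 14 in all, crops included, and the job is handed in when it is done.

```bash
mkdir -p pics; cat > h.py <<'E'
import numpy as np, cv2
from workcell import env
from scipy.spatial.transform import Rotation as R
def snap(cam,name=None):
    s=env.get_state(); im=env.read_camera(cam)
    if name: cv2.imwrite(f'pics/{name}.png',im[:,:,::-1])
    return s,im
def Rt(s):
    q=s['orientation']; return R.from_quat([q[1],q[2],q[3],q[0]]).as_matrix()
def camT(cam,s=None):
    c=env.calibration(cam)
    if 'T' in c: return c,np.array(c['T'])
    T=np.eye(4);T[:3,:3]=Rt(s);T[:3,3]=s['tcp_pos']
    return c,T@np.array(c['tool_from_camera'])
def onplane(cam,px,z,s=None):
    c,T=camT(cam,s)
    u=cv2.undistortPoints(np.array([[px]],float),np.array(c['K']),np.array(c['distortion']))[0,0]
    d=T[:3,:3]@np.array([u[0],u[1],1]);o=T[:3,3]
    return o+d*(z-o[2])/d[2]
def proj(cam,P,s=None):
    c,T=camT(cam,s)
    p=(np.atleast_2d(P)-T[:3,3])@T[:3,:3]
    return cv2.projectPoints(p,np.zeros(3),np.zeros(3),np.array(c['K']),np.array(c['distortion']))[0][:,0]
E
python3 - <<'E'
from h import *
s,im=snap('top','top0'); 
zs=dict(guard_handle=.115,tray=.01,plug_1=.082,plug_1_bar=.082,bottle=.1,vial=.05,manifold=.05,guard_door=.1)
for l,z in zs.items():
    for r in env.recognise('top',l)[:4]: print('top',l,np.round(r['centre']),round(r['score'],2),np.round(onplane('top',r['centre'],z),3))
snap('side','side0')
for l in zs:
    for r in env.recognise('side',l)[:4]: print('side',l,np.round(r['centre']),round(r['score'],2))
print(Rt(s).round(2)); print(s)
for c in('top','side'): print(camT(c)[1].round(2))
E
```

```text
top guard_handle [417. 182.] 0.62 [ 0.584 -0.36   0.115]
top guard_handle [279. 193.] 0.58 [ 0.551 -0.066  0.115]
top tray [384. 249.] 0.95 [ 0.447 -0.304  0.01 ]
top plug_1 [276. 156.] 0.84 [ 0.639 -0.053  0.082]
top plug_1 [318. 157.] 0.52 [ 0.641 -0.146  0.082]
top plug_1_bar [318. 160.] 0.62 [ 0.633 -0.146  0.082]
top bottle [426. 156.] 0.65 [ 0.646 -0.383  0.1  ]
top vial [414. 185.] 0.54 [ 0.591 -0.366  0.05 ]
top vial [278. 154.] 0.5 [ 0.653 -0.055  0.05 ]
top manifold [284. 154.] 0.92 [ 0.654 -0.068  0.05 ]
top guard_door [277. 188.] 0.86 [ 0.564 -0.06   0.1  ]
side tray [297. 294.] 0.68
side plug_1 [345. 186.] 0.75
side plug_1 [357. 202.] 0.54
side plug_1_bar [356. 201.] 0.5
side bottle [415. 267.] 0.8
side bottle [357. 201.] 0.35
side vial [377. 287.] 0.96
side manifold [348. 206.] 0.84
side manifold [312. 195.] 0.7
side manifold [416. 267.] 0.28
side guard_door [310. 194.] 0.9
[[ 0.94  0.33 -0.  ]
 [ 0.33 -0.94  0.  ]
 [ 0.   -0.   -1.  ]]
{'clock': 0.0, 'joint_pos': array([-1.37660604e+00,  3.14031356e-01,  4.50025932e-02,  1.30360066e+00,
       -5.12061275e-05,  1.43118334e+00]), 'qvel': array([-0.00088053,  0.00128669,  0.00211214,  0.0001958 , -0.00044796,
       -0.00018055]), 'tau': array([-3.38885420e-04, -4.80632579e+01,  2.98530221e+01,  1.95118063e-02,
        2.36655308e-05,  6.95940798e-06]), 'tcp_pos': array([ 0.18827051, -0.54280552,  0.24740089]), 'orientation': array([-9.15506561e-04,  9.86103805e-01,  1.66127795e-01, -5.06017276e-05]), 'wrist_force': array([ 0.01768899,  0.51290222, -0.23693271]), 'ft_torque': array([ 0.003109  , -0.01890765,  0.02866745]), 'grip_force': 0.0, 'finger_gap': 0.08573035269403602}
[[ 0.03 -0.98  0.19  0.36]
 [-1.   -0.03 -0.01 -0.15]
 [ 0.01 -0.19 -0.98  1.17]
 [ 0.    0.    0.    1.  ]]
[[ 0.94 -0.19  0.27  0.33]
 [-0.33 -0.5   0.8  -0.83]
 [-0.02 -0.85 -0.53  0.55]
 [ 0.    0.    0.    1.  ]]
```

```bash
python3 - <<'E'
import cv2
a=cv2.imread('pics/top0.png')[110:290,190:460]; cv2.imwrite('pics/t0c.png',cv2.resize(a,None,fx=2.9,fy=2.9,interpolation=2))
a=cv2.imread('pics/side0.png')[130:350,200:460]; cv2.imwrite('pics/s0c.png',cv2.resize(a,None,fx=2.7,fy=2.7,interpolation=2))
E
```

```text
(no output)
```

View pics/t0c.png

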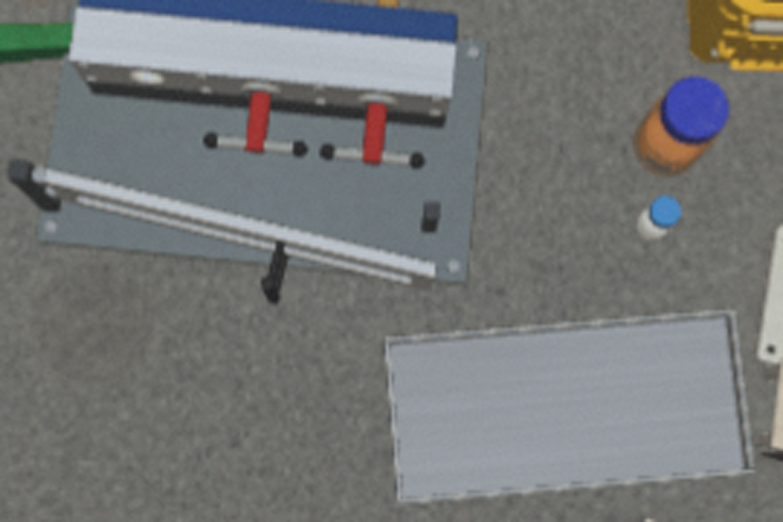

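View pics/s0c.png

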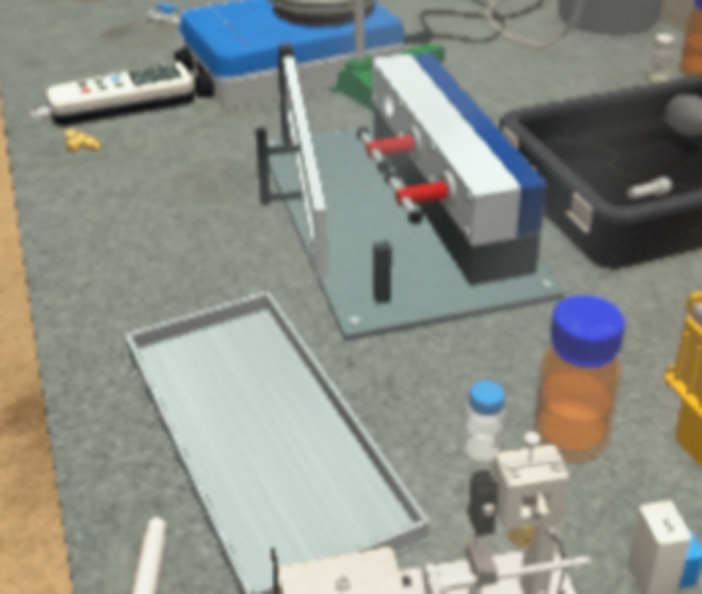

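Top crop: ports 1 and 2 carry plugs (balls at crop ~(210,140), (300,149) and (327,152), (417,160)). Port 3 is empty, and the door is slightly ajar. The handle's top end is at (270,295), and the tray is to the right in front. The side view agrees.

```bash
cat >> h.py <<'E'
from scipy.optimize import least_squares
def fit(pts_local,pix,cam='top',x0=(.65,-.1,0)):
    L=np.array(pts_local,float);pix=np.array(pix,float)
    def W(p):
        c,s=np.cos(p[2]),np.sin(p[2]); return np.c_[p[0]+c*L[:,0]-s*L[:,1],p[1]+s*L[:,0]+c*L[:,1],L[:,2]]
    r=least_squares(lambda p:(proj(cam,W(p))-pix).ravel(),x0)
    return r.x,(r.fun.reshape(-1,2)).round(1)
E
python3 - <<'E'
from h import *
c=lambda u,v:(190+u/2.9,110+v/2.9)
L=[(-.125,-.175,.01),(-.125,.175,.01),(.081,-.175,.01),(-.045,.034,.082),(-.045,-.034,.082),(-.045,-.056,.082),(-.045,-.124,.082)]
P=[c(465,282),c(40,241),c(487,42),c(210,140),c(300,149),c(327,152),c(417,160)]
m,res=fit(L,P);print('manifold',m.round(4),res.tolist())
t,res=fit([(.065,.14,.022),(.065,-.14,.022),(-.065,-.14,.022),(-.065,.14,.022)],[c(387,340),c(735,312),c(752,470),c(400,502)],x0=(.45,-.3,0))
print('tray',t.round(4),res.tolist())
R2=R.from_euler('z',m[2]).as_matrix()
h=R2@[-.092,.148,0]+[m[0],m[1],0]
print('hinge?',h.round(3)); k=onplane('top',c(270,293),.135);print('handle',k.round(3))
f=onplane('top',c(436,270),.12);print('free edge',f.round(3), 'post', onplane('top',c(22,168),.13).round(3))
d=R2.T@(k-h);print('r',np.hypot(d[0],d[1]),'theta',np.arctan2(-d[0],-d[1])-np.arctan2(.04,.185))
for i,y in ((1,-.09),(2,0)): 
  for n,p in (('bar',(-.045,y)),('rball',(-.045,y-.034))): print(i,n,(R2@[*p,0]+[m[0],m[1],0]).round(4))
print('bottle',onplane('top',c(697,105),.119).round(3),'vial',onplane('top',c(666,211),.06).round(3))
E
```

```text
manifold [ 0.6763 -0.0608 -0.0693] [[0.8, 0.7], [-1.8, 0.2], [0.5, -0.8], [0.4, 0.1], [-0.2, -0.1], [0.4, -0.2], [-0.2, 0.0]]
tray [ 0.4438 -0.3076  0.1097] [[-0.8, -0.9], [0.1, -1.1], [1.3, 1.2], [-0.5, 0.7]]
hinge? [0.595 0.093 0.   ]
handle [ 0.509 -0.077  0.135]
free edge [ 0.532 -0.196  0.12 ] post [0.597 0.108 0.13 ]
r 0.19070394306329816 theta 0.18305441262524233
1 bar [ 0.6252 -0.1475  0.    ]
1 rball [ 0.6229 -0.1814  0.    ]
2 bar [ 0.6315 -0.0577  0.    ]
2 rball [ 0.6291 -0.0916  0.    ]
bottle [ 0.663 -0.389  0.119] vial [ 0.594 -0.377  0.06 ]
```

```bash
r='[1,0.038,-0.0279,0,0]'; python3 -m pendant '[[1,0.038,-0.0279,0,0],[1,0.038,-0.0279,0,0],[1,0.038,-0.0279,0,0],[1,0.038,-0.0279,0,0],[1,0.038,-0.0279,0,0],[1,0.038,-0.0279,0,0],[1,0.038,-0.0279,0,0],[1,0.038,-0.0279,0,0]]' 30
python3 -m pendant '[[1,0.038,-0.0279,0,0],[1,0.038,-0.0279,0,0],[1,0.038,-0.0279,0,0],[1,0.038,-0.0279,0,0],[1,0,0,0,-0.17],[1,0,0,0,-0.17],[1,0,0,0,-0.17],[1,0,0,0,-0.17]]'
python3 -m pendant '[[1,0,0,0,-0.17],[1,0,0,0,-0.17],[1,0,0,0,-0.17],[1,0,0,0,-0.17],[1,0,0,0,-0.17],[1,0,0,0,-0.17],[1,0,0,0,-0.17],[1,0,0,0,-0.17]]'
python3 -m pendant '[[1,0,0,0,-0.17],[1,0,0,0,-0.17],[1,0,0,0,-0.17],[1,0,0,0,-0.04]]'
cat >> h.py <<'E'
def togo(x,y,z,yaw,s=None):
    s=s or env.get_state(); M=Rt(s); d=M.T@(np.array([x,y,z])-s['tcp_pos'])
    t=-(yaw-np.arctan2(M[1,0],M[0,0])); t=(t+np.pi)%(2*np.pi)-np.pi
    print('togo tool xyz',d.round(4),'turn',round(t,3),'q6',s['joint_pos'][5].round(2))
E
python3 - <<'E'
from h import *
s,im=snap('wrist','w1')
for r in env.recognise('wrist','guard_handle')[:3]: print(r['centre'],r['score'],onplane('wrist',r['centre'],.115,s).round(3))
print(proj('wrist',[[.509,-.077,.135]],s))
togo(.509,-.077,.118,2.92)
E
```

```text
clock: 1.9
tcp_pos: [0.4032, -0.2316, 0.2485]
orientation: [0.0, 0.986, 0.166, 0.0]
wrist_force: [0.1, -0.5, -0.7]
finger_gap: 0.0853
grip_force: 0.0
clock: 2.9
tcp_pos: [0.5096, -0.0774, 0.2483]
orientation: [0.0, 0.873, 0.488, 0.0]
wrist_force: [0.4, 0.3, -0.4]
finger_gap: 0.0856
grip_force: 0.0
clock: 3.9
tcp_pos: [0.5095, -0.0776, 0.2484]
orientation: [0.0, 0.372, 0.928, -0.0]
wrist_force: [-0.1, 0.1, 0.6]
finger_gap: 0.0851
grip_force: 0.0
clock: 4.4
tcp_pos: [0.5095, -0.0776, 0.2484]
orientation: [0.0, 0.108, 0.994, -0.0]
wrist_force: [-1.0, 0.9, -1.1]
finger_gap: 0.0852
grip_force: 0.0
[356.5, 238.7] 0.91 [ 0.552 -0.053  0.115]
[[316.59086663 203.31882948]]
togo tool xyz [0.0006 0.0005 0.1303] turn 0.004 q6 -0.09
```

View pics/w1.png

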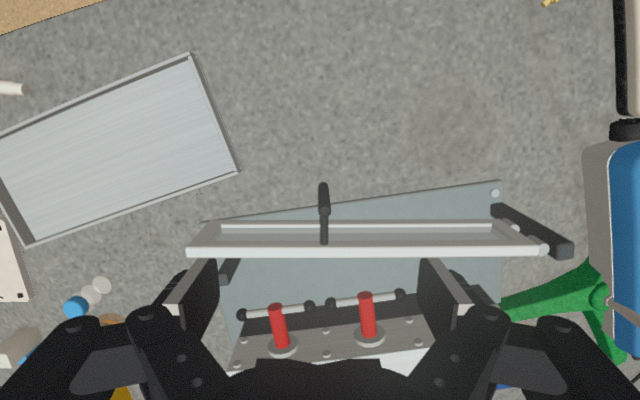

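```bash
python3 - <<'E'
from h import *
s=env.get_state()
print(proj('wrist',[[.509,-.077,.135],[.509,-.077,.055],[.509,-.077,.112]],s).round(1), onplane('wrist',(324,208),.135,s).round(4), onplane('wrist',(324,185),.055,s).round(4),camT('wrist',s)[1].round(3))
im=cv2.imread('pics/w1.png')[170:260,270:380]; cv2.imwrite('pics/w1c.png',cv2.resize(im,None,fx=6,fy=6,interpolation=2))
E
```

```text
[[316.6 203.3]
 [316.8 179.3]
 [316.7 195. ]] [ 0.5137 -0.0725  0.135 ] [ 0.516  -0.0714  0.055 ] [[ 0.215  0.937  0.276  0.439]
 [ 0.977 -0.207 -0.06  -0.061]
 [ 0.001  0.282 -0.959  0.374]
 [ 0.     0.     0.     1.   ]]
```

View pics/w1c.png

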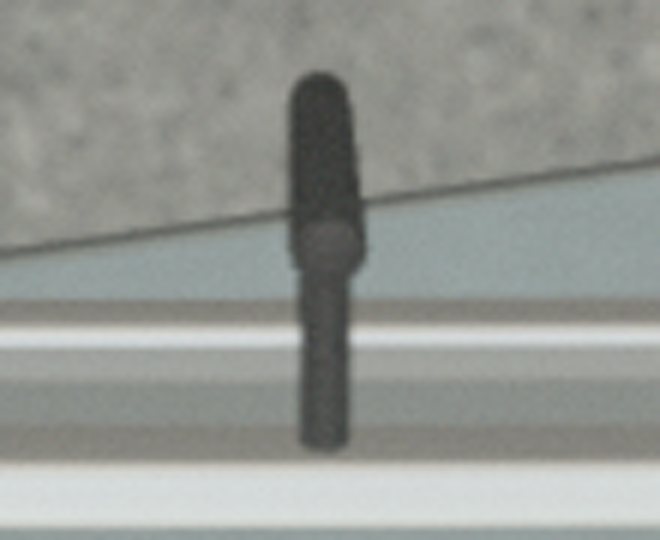

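```bash
python3 -m pendant '[[1,-0.0034,0.0054,0.03,0],[1,0,0,0.03,0],[1,0,0,0.03,0],[1,0,0,0.026,0],[1,0,0,0.01,0],[-1,0,0,0,0],[-1,0,0,0,0],[-1,0,0,0,0]]' 40
python3 -m pendant '[[-1,0,0,0,0],[-1,0,0,0,0],[-1,0,0,0,0]]'
python3 - <<'E'
from h import *
s=env.get_state();print(s['tcp_pos'],s['joint_pos'].round(2))
# constant row for arc: radius vector hinge->tcp in tool frame
import numpy as np
a=.116
M=Rt(s); k=s['tcp_pos']; rl=np.array([.04,.185]) # handle rel hinge: outward(tool x)=.04, along -y_door = -tool y .185 
p=np.array([.04,-.185]) # in tool frame
c,sn=np.cos(a),np.sin(a); q=np.array([[c,-sn],[sn,c]])@p
print('row shift',(q-p).round(4))
E
```

```text
clock: 5.5
tcp_pos: [0.5148, -0.0733, 0.1234]
orientation: [0.001, 0.109, 0.994, -0.0]
wrist_force: [-0.1, 1.0, 1.1]
finger_gap: 0.0319
grip_force: 0.0
clock: 5.88
tcp_pos: [0.5144, -0.0737, 0.123]
orientation: [0.001, 0.109, 0.994, -0.001]
wrist_force: [-1.0, -3.7, 5.2]
finger_gap: 0.0089
grip_force: 39.2
[ 0.51437447 -0.07366905  0.12301789] [-0.3   0.28 -0.32  0.97 -0.   -0.08]
row shift [0.0211 0.0059]
```

```bash
python3 -m pendant '[[-1,0.0211,0.0059,0,0.116],[-1,0.0211,0.0059,0,0.116],[-1,0.0211,0.0059,0,0.116]]'
python3 -m pendant '[[-1,0.0211,0.0059,0,0.116],[-1,0.0211,0.0059,0,0.116],[-1,0.0211,0.0059,0,0.116],[-1,0.0211,0.0059,0,0.116],[-1,0.0211,0.0059,0,0.116],[-1,0.0211,0.0059,0,0.116]]'
python3 -m pendant '[[-1,0.0211,0.0059,0,0.116],[-1,0.0211,0.0059,0,0.116],[-1,0.0211,0.0059,0,0.116],[-1,0.0211,0.0059,0,0.116],[-1,0.0211,0.0059,0,0.116],[-1,0.0211,0.0059,0,0.116]]'
```

```text
clock: 6.25
tcp_pos: [0.4606, -0.0356, 0.123]
orientation: [0.001, 0.281, 0.96, 0.0]
wrist_force: [1.7, 1.6, 4.7]
finger_gap: 0.0086
grip_force: 40.7
clock: 7.0
tcp_pos: [0.4064, 0.0816, 0.123]
orientation: [0.001, 0.591, 0.806, 0.001]
wrist_force: [5.8, -0.7, -1.1]
finger_gap: 0.0088
grip_force: 40.3
clock: 7.75
tcp_pos: [0.4395, 0.2061, 0.123]
orientation: [0.001, 0.831, 0.556, 0.002]
wrist_force: [6.1, -4.9, 2.2]
finger_gap: 0.0086
grip_force: 40.7
```

```bash
python3 -m pendant '[[1,0,0,0,0],[1,0,0,0,0],[1,0,0,0,0],[1,0,0,-0.04,0],[1,0,0,-0.05,0],[1,0,0,-0.05,-0.16],[1,0,0,0,-0.16]]'
python3 - <<'E'
from h import *
togo(.6293,-.0876,.25,1.50)
E
```

```text
clock: 8.62
tcp_pos: [0.4392, 0.2057, 0.2666]
orientation: [0.002, 0.729, 0.685, 0.003]
wrist_force: [0.3, 0.1, -0.0]
finger_gap: 0.0854
grip_force: 0.0
togo tool xyz [-0.281   0.2078  0.0174] turn 0.009 q6 1.9
```

```bash
python3 -m pendant '[[-0.15,-0.0401,0.0297,0,0],[-0.15,-0.0401,0.0297,0,0],[-0.15,-0.0401,0.0297,0,0],[-0.15,-0.0401,0.0297,0,0],[-0.15,-0.0401,0.0297,0,0],[-0.15,-0.0401,0.0297,0,0],[-0.15,-0.0401,0.0297,0,0],[-0.15,0,0,0,0]]' 25
python3 - <<'E'
from h import *
s,im=snap('wrist','w2')
for l in ('plug_1_bar','plug_1'):
  for r in env.recognise('wrist',l)[:3]: print(l,np.round(r['centre']),r['score'],onplane('wrist',r['centre'],.082,s).round(4))
print(proj('wrist',[[.6291,-.0916,.082],[.6337,-.0238,.082],[.6315,-.0577,.082],[.6229,-.1814,.082]],s).round(1))
togo(.6293,-.0876,.08,1.50)
E
```

```text
clock: 9.62
tcp_pos: [0.6267, -0.092, 0.2608]
orientation: [-0.0, 0.732, 0.681, -0.0]
wrist_force: [-0.7, 0.2, 1.0]
finger_gap: 0.0363
grip_force: 0.0
plug_1_bar [327. 238.] 0.57 [ 0.6315 -0.1459  0.082 ]
plug_1 [328. 237.] 0.93 [ 0.6326 -0.1446  0.082 ]
plug_1 [323. 145.] 0.88 [ 0.6335 -0.0564  0.082 ]
[[321.  183.7]
 [321.  107.4]
 [321.1 146.6]
 [320.9 271.8]]
togo tool xyz [0.0007 0.0043 0.182 ] turn 0.004 q6 1.37
```

View pics/w2.png

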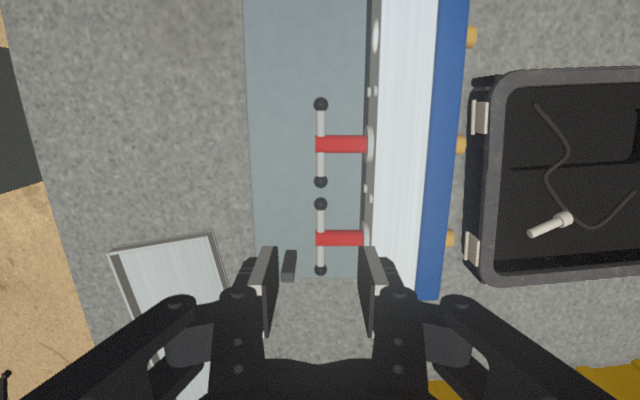

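The wrist view shows two bars: plug 2's balls at (321,104) and (321,181), plug 1's at (321,204) and (321,270). This matches the prediction within 3 px.

```bash
python3 -m pendant '[[-0.15,0.0028,0.0043,0.04,0.004],[-0.15,0,0,0.04,0],[-0.15,0,0,0.04,0],[-0.15,0,0,0.04,0],[-0.15,0,0,0.02,0],[-0.15,0,0,0,0]]' 25
python3 -m pendant '[[-1,0,0,0,0],[-1,0,0,0,0],[-1,0,0,0,0],[-1,0,0,0,0]]'
python3 - <<'E'
from h import *
togo(.6293,-.0855,.080,1.50)
# ball arc rows: circle radius .034 from angle 0(right) by 12 deg steps ; tool x ~ left(+y), -tool z up
a=np.deg2rad(np.arange(0,205,12.5)); 
X=-.034*np.cos(a);Z=.034*np.sin(a)
for i in range(len(a)-1): print(np.rad2deg(a[i+1]),np.round([X[i+1]-X[i],.01/180*12.5,-(Z[i+1]-Z[i])],4))
E
```

```text
clock: 10.52
tcp_pos: [0.6285, -0.0842, 0.0811]
orientation: [-0.002, 0.731, 0.682, -0.001]
wrist_force: [-0.5, 0.3, 0.3]
finger_gap: 0.0358
grip_force: 0.0
clock: 11.02
tcp_pos: [0.6302, -0.0861, 0.0827]
orientation: [-0.0, 0.732, 0.682, -0.0]
wrist_force: [-3.8, -0.7, 0.5]
finger_gap: 0.0106
grip_force: 24.3
togo tool xyz [ 0.0005 -0.0009  0.0027] turn -0.0 q6 1.38
12.5 [ 0.0008  0.0007 -0.0074]
25.0 [ 0.0024  0.0007 -0.007 ]
37.5 [ 0.0038  0.0007 -0.0063]
50.0 [ 0.0051  0.0007 -0.0053]
62.50000000000001 [ 0.0062  0.0007 -0.0041]
75.0 [ 0.0069  0.0007 -0.0027]
87.5 [ 0.0073  0.0007 -0.0011]
100.0 [0.0074 0.0007 0.0005]
112.5 [0.0071 0.0007 0.0021]
125.00000000000001 [0.0065 0.0007 0.0036]
137.5 [0.0056 0.0007 0.0049]
150.0 [0.0044 0.0007 0.006 ]
162.5 [0.003  0.0007 0.0068]
175.0 [0.0014 0.0007 0.0073]
187.5 [-0.0002  0.0007  0.0074]
200.0 [-0.0018  0.0007  0.0072]
```

```bash
python3 -m pendant '[[-1,0.0008,-0.0007,-0.0074,0],[-1,0.0024,-0.0007,-0.007,0],[-1,0.0038,-0.0007,-0.0063,0],[-1,0.0051,-0.0007,-0.0053,0]]' 25
python3 -m pendant '[[-1,0.0062,-0.0007,-0.0041,0],[-1,0.0069,-0.0007,-0.0027,0],[-1,0.0073,-0.0007,-0.0011,0],[-1,0.0074,-0.0007,0.0005,0],[-1,0.0071,-0.0007,0.0021,0]]'
python3 -m pendant '[[-1,0.0065,-0.0007,0.0036,0],[-1,0.0056,-0.0007,0.0049,0],[-1,0.0044,-0.0007,0.006,0],[-1,0.003,-0.0007,0.0068,0]]'
python3 -m pendant '[[-1,0.0014,-0.0007,0.0073,0],[-1,-0.0002,-0.0007,0.0074,0],[-1,-0.0018,-0.0007,0.0072,0],[-1,-0.002,0,0.0045,0]]'
```

```text
clock: 11.52
tcp_pos: [0.6294, -0.0736, 0.1092]
orientation: [0.001, 0.732, 0.682, 0.001]
wrist_force: [0.5, 0.2, -1.5]
finger_gap: 0.0105
grip_force: 24.3
clock: 12.15
tcp_pos: [0.6275, -0.0378, 0.1137]
orientation: [-0.0, 0.732, 0.682, 0.0]
wrist_force: [0.8, -0.1, -0.2]
finger_gap: -0.0
grip_force: 0.0
clock: 12.65
tcp_pos: [0.6261, -0.0188, 0.0917]
orientation: [-0.0, 0.732, 0.682, -0.0]
wrist_force: [0.4, 0.1, 0.2]
finger_gap: -0.0003
grip_force: 0.0
clock: 13.15
tcp_pos: [0.6236, -0.0217, 0.0652]
orientation: [-0.0, 0.732, 0.681, -0.0]
wrist_force: [-1.1, 0.8, -0.3]
finger_gap: -0.0003
grip_force: 0.0
```

```bash
python3 -m pendant '[[-1,0,0,-0.05,0],[-1,0,0,-0.05,0],[-0.15,0,0,-0.05,0],[-0.15,0.01,0,-0.02,0],[-0.15,0,0,0,0]]' 25
python3 - <<'E'
from h import *
s,im=snap('wrist'); s2,i2=snap('side')
a=cv2.resize(im[60:330,200:420],None,fx=2,fy=2,interpolation=2); b=cv2.resize(i2[150:230,300:400],None,fx=5,fy=5,interpolation=2)
o=np.zeros((540,780,3),np.uint8);o[:,:440]=a[:540];o[:400,440:780]=b[:, :340] if b.shape[1]>=340 else 0
b=b[:400,:500];o[:]=0;o[:,:440]=a;o[:272,440:780]=cv2.resize(b,(340,272))
cv2.imwrite('pics/m3.png',o[:,:,::-1]);togo(.6,-.05,.1,1.5)
E
```

```text
clock: 13.78
tcp_pos: [0.6258, -0.0115, 0.238]
orientation: [0.002, 0.732, 0.682, 0.001]
wrist_force: [-0.0, 0.2, -0.0]
finger_gap: 0.0364
grip_force: 0.0
togo tool xyz [-0.0399 -0.0214  0.1349] turn -0.0 q6 1.49
```

View pics/m3.png

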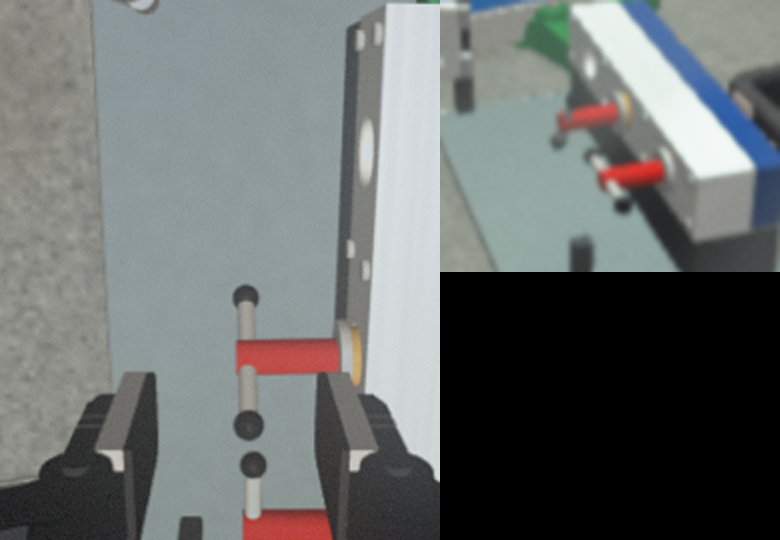

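```bash
cat >> h.py <<'E'
m=np.array([.6763,-.0583,-.0693])
def mw(p): # manifold -> world
    return np.atleast_2d(p)@R.from_euler('z',m[2]).as_matrix().T+[m[0],m[1],0]
def balls(y,ang,out): # ang deg unscrewed; returns right ball, left ball, bar mid
    a=np.deg2rad(ang);v=.034*np.array([0,-np.cos(a),np.sin(a)]);c=np.array([-.045-out,y,.082])
    return mw([c+v,c-v,c])
E
python3 - <<'E'
from h import *
s=env.get_state()
for ang in range(0,200,15):
  B=balls(0,ang,.01*min(ang,180)/180); print(ang,proj('wrist',B,s).round(0).tolist(),proj('side',B).round(0).tolist())
E
```

```text
0 [[330.0, 273.0], [330.0, 202.0], [330.0, 238.0]] [[341.0, 190.0], [334.0, 178.0], [337.0, 184.0]]
15 [[329.0, 277.0], [329.0, 200.0], [329.0, 238.0]] [[341.0, 187.0], [333.0, 181.0], [337.0, 184.0]]
30 [[328.0, 278.0], [328.0, 201.0], [328.0, 238.0]] [[340.0, 184.0], [334.0, 184.0], [337.0, 184.0]]
45 [[328.0, 276.0], [327.0, 205.0], [327.0, 238.0]] [[339.0, 180.0], [334.0, 188.0], [336.0, 184.0]]
60 [[327.0, 272.0], [326.0, 210.0], [326.0, 238.0]] [[338.0, 177.0], [334.0, 191.0], [336.0, 184.0]]
75 [[326.0, 265.0], [325.0, 217.0], [325.0, 238.0]] [[337.0, 175.0], [335.0, 193.0], [336.0, 184.0]]
90 [[325.0, 255.0], [324.0, 225.0], [324.0, 238.0]] [[336.0, 173.0], [336.0, 195.0], [336.0, 184.0]]
105 [[324.0, 244.0], [323.0, 234.0], [323.0, 238.0]] [[334.0, 172.0], [336.0, 197.0], [335.0, 184.0]]
120 [[323.0, 233.0], [322.0, 243.0], [322.0, 238.0]] [[333.0, 171.0], [337.0, 197.0], [335.0, 184.0]]
135 [[322.0, 222.0], [321.0, 252.0], [321.0, 238.0]] [[332.0, 172.0], [337.0, 197.0], [335.0, 184.0]]
150 [[321.0, 213.0], [320.0, 260.0], [321.0, 238.0]] [[331.0, 174.0], [338.0, 196.0], [334.0, 184.0]]
165 [[320.0, 206.0], [319.0, 267.0], [320.0, 239.0]] [[330.0, 176.0], [338.0, 194.0], [334.0, 184.0]]
180 [[319.0, 202.0], [319.0, 273.0], [319.0, 239.0]] [[330.0, 179.0], [338.0, 191.0], [334.0, 185.0]]
195 [[319.0, 200.0], [319.0, 277.0], [319.0, 239.0]] [[330.0, 182.0], [338.0, 188.0], [334.0, 185.0]]
```

```bash
python3 - <<'E'
from h import *
B=balls(0,60,.0033)[0];print(B);togo(B[0],B[1],B[2]-.002,1.50)
E
```

```text
[ 0.62693878 -0.07191468  0.11144486]
togo tool xyz [-0.0599  0.007   0.1254] turn -0.0 q6 1.49
```

```bash
python3 -m pendant '[[-0.15,-0.03,0.0035,0,0],[-0.15,-0.03,0.0035,0,0],[-0.15,0,0,0.04,0],[-0.15,0,0,0.04,0],[-0.15,0,0,0.03,0],[-0.15,0,0,0.0155,0],[-0.15,0,0,0,0]]' 45
python3 -m pendant '[[-1,0,0,0,0],[-1,0,0,0,0],[-1,0,0,0,0],[-1,0,0,0,0]]'
python3 -m pendant '[[-1,0.0069,-0.0007,-0.0027,0],[-1,0.0073,-0.0007,-0.0011,0],[-1,0.0074,-0.0007,0.0005,0]]'
python3 -m pendant '[[-1,0.0071,-0.0007,0.0021,0],[-1,0.0065,-0.0007,0.0036,0],[-1,0.0056,-0.0007,0.0049,0]]'
```

```text
clock: 14.75
tcp_pos: [0.6259, -0.0717, 0.1083]
orientation: [-0.002, 0.732, 0.681, -0.001]
wrist_force: [0.1, 0.5, 0.7]
finger_gap: 0.0359
grip_force: 0.0
clock: 15.25
tcp_pos: [0.6279, -0.072, 0.1113]
orientation: [0.001, 0.732, 0.682, 0.0]
wrist_force: [0.2, 0.8, 1.4]
finger_gap: 0.0095
grip_force: 43.8
clock: 15.62
tcp_pos: [0.6271, -0.0493, 0.1139]
orientation: [0.0, 0.732, 0.682, 0.0]
wrist_force: [0.5, 0.1, 0.1]
finger_gap: 0.0003
grip_force: 0.0
clock: 16.0
tcp_pos: [0.6259, -0.0301, 0.1026]
orientation: [-0.0, 0.732, 0.682, -0.0]
wrist_force: [-0.4, -0.2, -0.4]
finger_gap: -0.0005
grip_force: 0.0
```

```bash
python3 -m pendant '[[-1,0,0,-0.04,0],[-1,0,0,-0.05,0],[-1,0.02,0,-0.045,0],[-1,0,0,0,0]]' 25
cat >> h.py <<'E'
def mont(name):
    s,im=snap('wrist'); s2,i2=snap('side')
    o=np.zeros((540,780,3),np.uint8);o[:,:440]=cv2.resize(im[60:330,200:420],(440,540),interpolation=2)
    o[:272,440:]=cv2.resize(i2[150:230,300:400],(340,272),interpolation=2)
    cv2.imwrite(f'pics/{name}.png',o[:,:,::-1])
    return s
def table(s,y,outmax=.01):
    for ang in range(0,211,15):
        B=balls(y,ang,outmax*min(ang,180)/180); a=(proj('wrist',B,s)-[200,60])*2; b=(proj('side',B)-[300,150])*3.4+[440,0]
        print(ang,a.round(0).tolist(),b.round(0).tolist())
E
python3 - <<'E'
from h import *
s=mont('m4');table(s,0)
E
```

```text
clock: 16.5
tcp_pos: [0.6296, -0.0099, 0.2425]
orientation: [0.003, 0.731, 0.682, 0.003]
wrist_force: [1.0, 0.3, -0.4]
finger_gap: 0.0001
grip_force: 0.0
0 [[244.0, 422.0], [245.0, 283.0], [245.0, 355.0]] [[581.0, 137.0], [554.0, 95.0], [567.0, 115.0]]
15 [[243.0, 429.0], [243.0, 280.0], [243.0, 355.0]] [[579.0, 126.0], [554.0, 106.0], [566.0, 116.0]]
30 [[241.0, 431.0], [240.0, 282.0], [241.0, 355.0]] [[577.0, 114.0], [554.0, 117.0], [565.0, 116.0]]
45 [[240.0, 428.0], [238.0, 289.0], [239.0, 355.0]] [[574.0, 103.0], [555.0, 128.0], [564.0, 116.0]]
60 [[238.0, 419.0], [237.0, 299.0], [237.0, 355.0]] [[570.0, 92.0], [557.0, 138.0], [563.0, 116.0]]
75 [[236.0, 405.0], [235.0, 313.0], [235.0, 355.0]] [[565.0, 84.0], [559.0, 147.0], [562.0, 116.0]]
90 [[234.0, 387.0], [233.0, 329.0], [233.0, 355.0]] [[561.0, 77.0], [561.0, 154.0], [561.0, 116.0]]
105 [[232.0, 366.0], [231.0, 346.0], [232.0, 355.0]] [[556.0, 74.0], [563.0, 159.0], [560.0, 117.0]]
120 [[230.0, 344.0], [230.0, 364.0], [230.0, 355.0]] [[552.0, 73.0], [565.0, 160.0], [559.0, 117.0]]
135 [[228.0, 323.0], [228.0, 381.0], [228.0, 355.0]] [[549.0, 75.0], [567.0, 159.0], [558.0, 117.0]]
150 [[226.0, 305.0], [227.0, 398.0], [226.0, 355.0]] [[546.0, 80.0], [568.0, 155.0], [557.0, 117.0]]
165 [[224.0, 291.0], [225.0, 412.0], [224.0, 355.0]] [[544.0, 88.0], [569.0, 148.0], [556.0, 117.0]]
180 [[222.0, 283.0], [223.0, 422.0], [222.0, 355.0]] [[542.0, 97.0], [568.0, 139.0], [555.0, 117.0]]
195 [[222.0, 280.0], [223.0, 429.0], [222.0, 355.0]] [[543.0, 108.0], [568.0, 128.0], [555.0, 117.0]]
210 [[223.0, 282.0], [222.0, 432.0], [222.0, 355.0]] [[544.0, 119.0], [566.0, 116.0], [555.0, 117.0]]
```

View pics/m4.png

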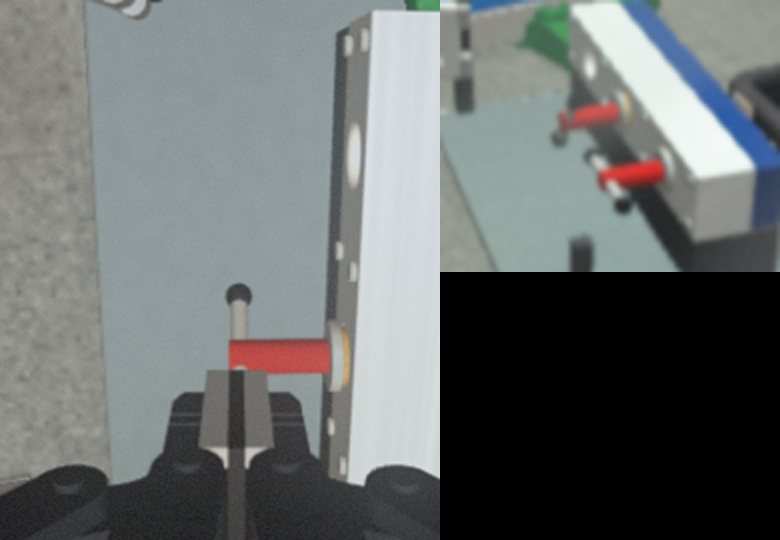

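```bash
python3 - <<'E'
from h import *
togo(*mw([-.049,-.041,.114])[0],1.5015)
E
```

```text
togo tool xyz [-0.0852  0.0029  0.1241] turn -0.001 q6 1.5
```

```bash
python3 -m pendant '[[-1,-0.043,0.0015,0,0],[-1,-0.0422,0.0014,0,0],[-1,0,0,0.04,0],[-1,0,0,0.04,0],[-1,0,0,0.03,0],[-1,0,0,0.014,0],[-1,0,0,0,0]]' 25
python3 -m pendant '[[-1,0.008,-0.0004,0,0],[-1,0.006,-0.0004,0,0],[-1,0.006,-0.0004,0,0],[-1,0.006,-0.0004,0,0]]'
python3 -m pendant '[[-1,0.006,-0.0004,0,0],[-1,0.006,-0.0004,0,0],[-1,0.006,-0.0004,0,0],[-1,0.004,-0.0004,0,0],[-1,0,0,0,0]]'
```

```text
clock: 17.48
tcp_pos: [0.623, -0.0959, 0.1122]
orientation: [-0.002, 0.732, 0.681, -0.001]
wrist_force: [0.3, 1.4, 0.3]
finger_gap: -0.0002
grip_force: 0.0
clock: 17.98
tcp_pos: [0.6248, -0.0694, 0.1147]
orientation: [0.0, 0.732, 0.682, 0.0]
wrist_force: [-0.7, 0.7, -0.4]
finger_gap: 0.0002
grip_force: 0.1
clock: 18.6
tcp_pos: [0.6245, -0.0476, 0.114]
orientation: [-0.0, 0.732, 0.682, -0.0]
wrist_force: [0.3, -0.1, -0.6]
finger_gap: -0.0001
grip_force: 0.0
```

```bash
python3 -m pendant '[[-1,-0.003,0,-0.02,0],[-1,0,0,-0.02,0],[-1,0.015,-0.0005,0,0],[-1,0.015,-0.0005,0,0],[-1,0,0,0.012,0],[-1,0,0,0.008,0]]' 25
python3 -m pendant '[[-1,0,-0.0005,0.008,0],[-1,0,-0.0005,0.008,0],[-1,0,-0.0005,0.008,0],[-1,0,-0.0005,0.008,0],[-1,0,0,0.008,0],[-1,0,0,0.003,0],[-1,0,0,0.003,0],[-1,0,0,0,0]]'
python3 -m pendant '[[-1,0,0,-0.05,0],[-1,0,0,-0.05,0],[-1,0.02,0,-0.045,0],[-0.15,0,0,0,0]]' 25
python3 - <<'E'
from h import *
s=mont('m5');table(s,0)
E
```

```text
clock: 19.35
tcp_pos: [0.6245, -0.0204, 0.132]
orientation: [-0.001, 0.731, 0.682, -0.001]
wrist_force: [0.2, 0.3, -0.2]
finger_gap: -0.0002
grip_force: 0.0
clock: 20.35
tcp_pos: [0.6231, -0.0192, 0.0879]
orientation: [-0.001, 0.731, 0.682, 0.001]
wrist_force: [-1.5, 5.2, 2.7]
finger_gap: -0.0001
grip_force: 2.8
clock: 20.85
tcp_pos: [0.6273, -0.0005, 0.2376]
orientation: [0.003, 0.731, 0.682, 0.003]
wrist_force: [-0.3, -0.7, -0.4]
finger_gap: 0.017
grip_force: 0.0
0 [[251.0, 445.0], [252.0, 306.0], [251.0, 378.0]] [[581.0, 137.0], [554.0, 95.0], [567.0, 115.0]]
15 [[249.0, 453.0], [249.0, 302.0], [249.0, 378.0]] [[579.0, 126.0], [554.0, 106.0], [566.0, 116.0]]
30 [[248.0, 455.0], [247.0, 304.0], [247.0, 378.0]] [[577.0, 114.0], [554.0, 117.0], [565.0, 116.0]]
45 [[247.0, 453.0], [245.0, 310.0], [246.0, 378.0]] [[574.0, 103.0], [555.0, 128.0], [564.0, 116.0]]
60 [[245.0, 445.0], [243.0, 320.0], [244.0, 378.0]] [[570.0, 92.0], [557.0, 138.0], [563.0, 116.0]]
75 [[243.0, 431.0], [241.0, 334.0], [242.0, 378.0]] [[565.0, 84.0], [559.0, 147.0], [562.0, 116.0]]
90 [[241.0, 413.0], [239.0, 
[... 181 characters left out ...]
7.0, 370.0], [236.0, 385.0], [236.0, 378.0]] [[552.0, 73.0], [565.0, 160.0], [559.0, 117.0]]
135 [[235.0, 348.0], [234.0, 402.0], [234.0, 378.0]] [[549.0, 75.0], [567.0, 159.0], [558.0, 117.0]]
150 [[233.0, 330.0], [233.0, 419.0], [233.0, 378.0]] [[546.0, 80.0], [568.0, 155.0], [557.0, 117.0]]
165 [[231.0, 315.0], [231.0, 434.0], [231.0, 378.0]] [[544.0, 88.0], [569.0, 148.0], [556.0, 117.0]]
180 [[229.0, 306.0], [229.0, 445.0], [229.0, 378.0]] [[542.0, 97.0], [568.0, 139.0], [555.0, 117.0]]
195 [[229.0, 303.0], [229.0, 453.0], [229.0, 378.0]] [[543.0, 108.0], [568.0, 128.0], [555.0, 117.0]]
210 [[229.0, 304.0], [229.0, 456.0], [229.0, 378.0]] [[544.0, 119.0], [566.0, 116.0], [555.0, 117.0]]
```

View pics/m5.png

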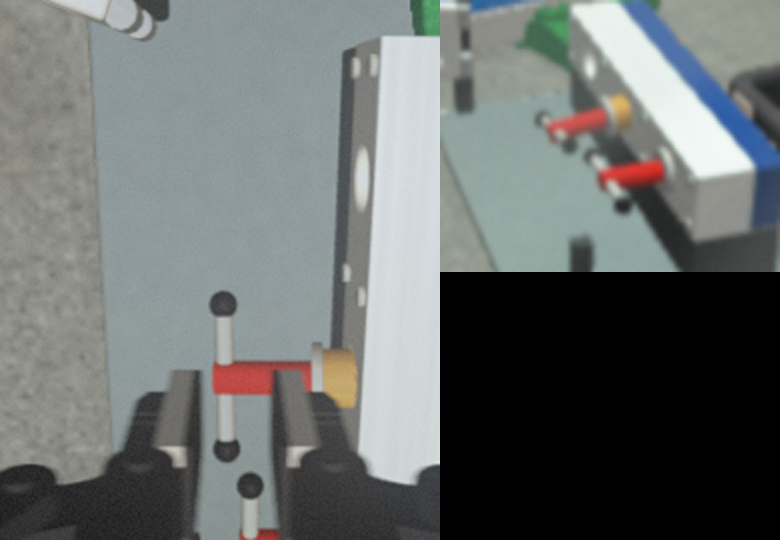

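```bash
python3 -m pendant '[[-0.3,-0.02,0,0,-0.175],[-0.3,0,0,0,-0.175],[-0.3,0,0,0,-0.175],[-0.3,0,0,0,-0.175],[-0.3,0,0,0,-0.175],[-0.3,0,0,0,-0.175],[-0.3,0,0,0,-0.175],[-0.3,0,0,0,-0.175]]' 60
python3 -m pendant '[[-0.3,0,0,0,-0.171],[-0.3,0,0,0,0]]'
python3 - <<'E'
from h import *
togo(*mw([-.036,0,.084])[0],3.072)
E
```

```text
clock: 21.95
tcp_pos: [0.6225, -0.0213, 0.2306]
orientation: [-0.002, 0.118, 0.993, -0.0]
wrist_force: [-0.1, -0.2, -0.4]
finger_gap: 0.0298
grip_force: 0.0
clock: 22.2
tcp_pos: [0.6226, -0.0212, 0.231]
orientation: [-0.002, 0.037, 0.999, 0.0]
wrist_force: [-0.3, 0.1, -0.2]
finger_gap: 0.0299
grip_force: 0.0
togo tool xyz [-0.0208 -0.0332  0.1469] turn -0.004 q6 -0.09
```

```bash
python3 -m pendant '[[-0.3,-0.0208,-0.0332,0,-0.004],[-0.3,0,0,0.04,0],[-0.3,0,0,0.04,0],[-0.3,0,0,0.04,0],[-0.3,0,0,0.0265,0],[-0.3,0,0,0,0]]' 60
python3 -m pendant '[[-1,0,0,0,0],[-1,0,0,0,0],[-1,0,0,0,0]]'
python3 -m pendant '[[-1,0.01,0,0,0],[-1,0.012,0,0,0],[-1,0.012,0,0,0],[-1,0.012,0,0,0]]'
```

```text
clock: 22.95
tcp_pos: [0.6391, -0.0551, 0.083]
orientation: [-0.003, 0.035, 0.999, 0.001]
wrist_force: [-0.4, -0.2, 1.1]
finger_gap: 0.0297
grip_force: 0.0
clock: 23.32
tcp_pos: [0.6424, -0.0561, 0.0876]
orientation: [0.001, 0.034, 0.999, -0.001]
wrist_force: [-0.4, -3.4, -1.7]
finger_gap: 0.0136
grip_force: 58.1
clock: 23.82
tcp_pos: [0.5948, -0.0519, 0.0867]
orientation: [-0.0, 0.033, 0.999, 0.0]
wrist_force: [-0.4, -0.4, -1.4]
finger_gap: 0.0136
grip_force: 60.4
```

```bash
python3 -m pendant '[[-1,0.02,0,-0.04,0],[-1,0.03,0,-0.04,0],[-1,0.03,0,0,-0.09],[-1,0.03,0,0,-0.09],[-1,0,0,0,0]]' 60
python3 - <<'E'
from h import *
s=env.get_state();print(s['tcp_pos'],s['finger_gap'])
snap('top','top2')
for r in env.recognise('top','tray')[:2]: print(r['centre'],r['score'],onplane('top',r['centre'],.01))
togo(.4350,-.3740,.15,3.25)
im=cv2.imread('pics/top2.png')[110:310,190:460]; cv2.imwrite('pics/t2c.png',cv2.resize(im,None,fx=2.9,fy=2.9,interpolation=2))
E
```

```text
clock: 24.45
tcp_pos: [0.4835, -0.0471, 0.1668]
orientation: [-0.001, -0.057, 0.998, 0.0]
wrist_force: [0.4, 1.0, -1.4]
finger_gap: 0.0136
grip_force: 60.5
[ 0.4834626  -0.04706147  0.16675626] 0.013646609195093097
[385.2, 246.8] 0.77 [ 0.45135987 -0.30660539  0.01      ]
[304.0, 143.1] 0.31 [ 0.69241846 -0.11179808  0.01      ]
togo tool xyz [ 0.0875 -0.3185  0.017 ] turn 0.004 q6 -0.37
```

View pics/t2c.png

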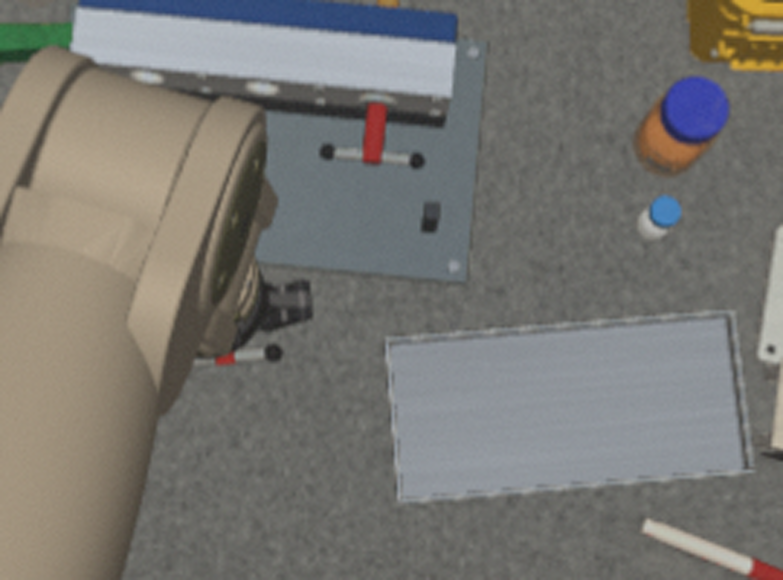

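```bash
python3 -m pendant '[[-1,0.011,-0.04,0,0],[-1,0.011,-0.04,0,0],[-1,0.011,-0.04,0,0],[-1,0.011,-0.04,0,0],[-1,0.011,-0.04,0,0],[-1,0.011,-0.04,0,0],[-1,0.011,-0.04,0,0],[-1,0.011,-0.038,0,0]]' 60
python3 -m pendant '[[-1,0,0,0,0],[-1,0,0,0,0]]'
python3 - <<'E'
from h import *
togo(.4350,-.3740,.034,3.25);print(env.get_state()['finger_gap'])
E
```

```text
clock: 25.55
tcp_pos: [0.4352, -0.3757, 0.1663]
orientation: [0.0, -0.056, 0.998, -0.0]
wrist_force: [-0.0, 0.2, -1.5]
finger_gap: 0.0136
grip_force: 60.6
clock: 25.8
tcp_pos: [0.4348, -0.3734, 0.1661]
orientation: [-0.0, -0.056, 0.998, 0.0]
wrist_force: [-0.6, 0.6, -1.8]
finger_gap: 0.0134
grip_force: 60.6
togo tool xyz [-1.000e-04 -7.000e-04  1.321e-01] turn 0.004 q6 -0.96
0.013350523555833008
```

```bash
python3 -m pendant '[[-1,0,0,0.04,0],[-1,0,0,0.04,0],[-1,0,0,0.03,0],[-1,0,0,0.015,0],[-1,0,0,0.007,0],[-1,0,0,0,0]]'
python3 -m pendant '[[-0.3,0,0,0,0],[-0.3,0,0,0,0],[-0.3,0,0,0,0],[-0.3,0,0,-0.03,0],[-0.3,0,0,-0.05,0],[-0.3,0,0,-0.05,0],[-0.3,0,0,-0.05,0],[-0.3,0,0,-0.03,0]]'
python3 - <<'E'
from h import *
togo(*mw([-.049,-.09-.041,.24])[0],1.5015)
E
```

```text
clock: 26.55
tcp_pos: [0.4351, -0.3736, 0.0351]
orientation: [0.0, -0.057, 0.998, -0.0]
wrist_force: [0.2, -0.2, -1.1]
finger_gap: 0.0137
grip_force: 60.6
clock: 27.55
tcp_pos: [0.4351, -0.3743, 0.248]
orientation: [0.001, -0.057, 0.998, -0.002]
wrist_force: [0.3, -0.1, -0.5]
finger_gap: 0.0301
grip_force: 0.0
togo tool xyz [-0.2033  0.1668  0.0079] turn 1.753 q6 -0.96
```

```bash
python3 -m pendant '[[-1,0,0,0,0.175],[-1,0,0,0,0.175],[-1,0,0,0,0.175],[-1,0,0,0,0.175],[-1,0,0,0,0.175],[-1,0,0,0,0.175],[-1,0,0,0,0.175],[-1,0,0,0,0.175]]' 25
python3 -m pendant '[[-1,0,0,0,0.175],[-1,0,0,0,0.175],[-1,0,0,0,0]]'
python3 - <<'E'
from h import *
print(mw([-.045,-.06,.13]))
togo(*mw([-.045,-.06,.13])[0],1.5015)
E
```

```text
clock: 28.55
tcp_pos: [0.4345, -0.3736, 0.2449]
orientation: [0.0, 0.602, 0.798, -0.0]
wrist_force: [0.1, -0.1, 0.1]
finger_gap: 0.0003
grip_force: 0.0
clock: 28.92
tcp_pos: [0.4346, -0.3736, 0.2448]
orientation: [0.0, 0.729, 0.684, -0.0]
wrist_force: [0.1, 0.4, 0.1]
finger_gap: 0.0
grip_force: 0.0
[[ 0.62725334 -0.11503998  0.13      ]]
togo tool xyz [0.2704 0.1757 0.1148] turn 0.005 q6 0.78
```

```bash
python3 -m pendant '[[-1,0.0386,0.0251,0,0.005],[-1,0.0386,0.0251,0,0],[-1,0.0386,0.0251,0,0],[-1,0.0386,0.0251,0,0],[-1,0.0386,0.0251,0,0],[-1,0.0386,0.0251,0,0],[-1,0.0386,0.0251,0,0],[-1,0,0,0,0]]' 25
python3 - <<'E'
from h import *
togo(*mw([-.045,-.06,.13])[0],1.5015)
E
```

```text
clock: 29.92
tcp_pos: [0.6302, -0.1136, 0.2442]
orientation: [-0.0, 0.729, 0.684, 0.0]
wrist_force: [-0.3, -0.4, 0.2]
finger_gap: -0.0
grip_force: 0.0
togo tool xyz [-0.0016 -0.0029  0.1142] turn 0.006 q6 1.33
```

Press the left ball down to about 50°, then lift and push the right ball over from the right.

```bash
python3 -m pendant '[[-1,-0.0016,-0.0029,0.04,0.006],[-1,0,0,0.04,0],[-1,0,0,0.034,0],[-1,0,0,0.01,0],[-1,0,0,0.01,0]]' 25
python3 -m pendant '[[-1,0,0,0.008,0],[-1,0,0,0.008,0],[-1,0,-0.0005,0.008,0],[-1,0,-0.0005,0.006,0],[-1,0,0,0,0]]'
python3 -m pendant '[[-1,0,0,-0.03,0],[-1,0,0,-0.04,0],[-1,0,0,-0.04,0],[-1,-0.04,0,0,0],[-1,-0.035,0,0,0],[-1,0,0,0,0]]'
python3 - <<'E'
from h import *
togo(*mw([-.048,-.09-.044,.112])[0],1.5015)
E
```

```text
clock: 30.55
tcp_pos: [0.6262, -0.1186, 0.1112]
orientation: [0.001, 0.734, 0.679, 0.0]
wrist_force: [1.2, -0.6, 0.9]
finger_gap: -0.0003
grip_force: 0.0
clock: 31.18
tcp_pos: [0.6244, -0.1176, 0.0799]
orientation: [-0.0, 0.734, 0.679, -0.0]
wrist_force: [-0.7, 0.3, 0.3]
finger_gap: 0.0001
grip_force: 0.0
clock: 31.92
tcp_pos: [0.619, -0.1949, 0.1909]
orientation: [0.001, 0.735, 0.678, 0.0]
wrist_force: [0.2, -0.1, -0.5]
finger_gap: -0.0
grip_force: 0.0
togo tool xyz [ 0.0063 -0.0005  0.0789] turn -0.011 q6 1.22
```

```bash
python3 -m pendant '[[-1,0.0063,-0.0005,0.04,-0.011],[-1,0,0,0.039,0],[-1,0,0,0,0],[-1,0.007,-0.0004,0,0],[-1,0.006,-0.0004,0,0],[-1,0.006,-0.0004,0,0],[-1,0.006,-0.0004,0,0],[-1,0.006,-0.0004,0,0]]' 25
python3 -m pendant '[[-1,0.006,-0.0004,0,0],[-1,0.006,-0.0004,0,0],[-1,0.006,-0.0004,0,0],[-1,0.003,-0.0004,0,0],[-1,0,0,0,0]]'
python3 -m pendant '[[-1,-0.003,0,-0.02,0],[-1,0,0,-0.022,0],[-1,0,0,0,0]]'
python3 - <<'E'
from h import *
togo(*mw([-.053,-.09+.034,.136])[0],1.5015)
E
```

```text
clock: 32.92
tcp_pos: [0.6192, -0.1547, 0.1119]
orientation: [0.0, 0.73, 0.683, 0.0]
wrist_force: [-0.1, -0.6, -0.7]
finger_gap: -0.0002
grip_force: 0.1
clock: 33.55
tcp_pos: [0.6188, -0.1337, 0.1115]
orientation: [-0.0, 0.73, 0.684, -0.0]
wrist_force: [-0.2, -0.2, 0.1]
finger_gap: -0.0003
grip_force: 0.1
clock: 33.92
tcp_pos: [0.6199, -0.1376, 0.1553]
orientation: [0.002, 0.73, 0.683, 0.001]
wrist_force: [-0.0, 0.2, -0.3]
finger_gap: 0.0004
grip_force: 0.0
togo tool xyz [ 0.027  -0.0022  0.0193] turn 0.003 q6 1.29
```

```bash
python3 -m pendant '[[-1,0.0135,-0.0011,0,0],[-1,0.0135,-0.0011,0,0],[-1,0,0,0.012,0],[-1,0,0,0.008,0],[-1,0,0,0.008,0]]' 25
python3 -m pendant '[[-1,0,-0.0005,0.008,0],[-1,0,-0.0005,0.008,0],[-1,0,-0.0005,0.008,0],[-1,0,0,0.008,0],[-1,0,0,0.008,0],[-1,0,0,0.004,0],[-1,0,0,0,0]]'
python3 -m pendant '[[-1,0,0,-0.05,0],[-1,0,0,-0.05,0],[-1,0.02,0,-0.05,0],[-0.15,0,0,0,0]]' 25
python3 - <<'E'
from h import *
s=mont('m6');table(s,-.09)
E
```

```text
clock: 34.55
tcp_pos: [0.6179, -0.11, 0.1244]
orientation: [-0.0, 0.73, 0.683, -0.0]
wrist_force: [0.3, -0.1, -0.4]
finger_gap: 0.0001
grip_force: 0.0
clock: 35.42
tcp_pos: [0.6165, -0.1099, 0.0811]
orientation: [-0.0, 0.73, 0.683, -0.0]
wrist_force: [1.0, 0.1, -0.1]
finger_gap: -0.0
grip_force: 0.0
clock: 35.92
tcp_pos: [0.6206, -0.0895, 0.2373]
orientation: [0.004, 0.73, 0.684, 0.003]
wrist_force: [1.2, -0.4, -0.5]
finger_gap: 0.0172
grip_force: 0.0
0 [[250.0, 446.0], [252.0, 308.0], [251.0, 379.0]] [[621.0, 200.0], [590.0, 151.0], [605.0, 175.0]]
15 [[249.0, 454.0], [250.0, 304.0], [249.0, 379.0]] [[620.0, 188.0], [589.0, 162.0], [604.0, 175.0]]
30 [[248.0, 457.0], [247.0, 305.0], [247.0, 379.0]] [[617.0, 176.0], [590.0, 174.0], [603.0, 175.0]]
45 [[246.0, 454.0], [245.0, 311.0], [246.0, 379.0]] [[614.0, 163.0], [591.0, 186.0], [602.0, 175.0]]
60 [[245.0, 446.0], [243.0, 322.0], [244.0, 379.0]] [[609.0, 152.0], [593.0, 198.0], [601.0, 176.0]]
75 [[243.0, 433.0], [241.0, 335.0], [242.0, 379.0]] [[604.0, 142.0], [595.0, 208.0], [600.0, 176.0]]
90 [[241.0, 415.0], [239.0, 351.0], [24
[... 177 characters left out ...]
371.0], [236.0, 386.0], [236.0, 379.0]] [[589.0, 129.0], [603.0, 223.0], [596.0, 176.0]]
135 [[235.0, 350.0], [234.0, 404.0], [234.0, 379.0]] [[585.0, 131.0], [605.0, 223.0], [595.0, 176.0]]
150 [[233.0, 331.0], [232.0, 420.0], [233.0, 379.0]] [[581.0, 136.0], [607.0, 219.0], [594.0, 177.0]]
165 [[231.0, 317.0], [230.0, 435.0], [231.0, 379.0]] [[579.0, 144.0], [608.0, 212.0], [593.0, 177.0]]
180 [[229.0, 308.0], [229.0, 446.0], [229.0, 379.0]] [[577.0, 153.0], [607.0, 202.0], [592.0, 177.0]]
195 [[229.0, 304.0], [229.0, 454.0], [229.0, 379.0]] [[577.0, 164.0], [607.0, 191.0], [592.0, 177.0]]
210 [[229.0, 305.0], [229.0, 457.0], [229.0, 379.0]] [[579.0, 176.0], [606.0, 178.0], [592.0, 177.0]]
```

View pics/m6.png

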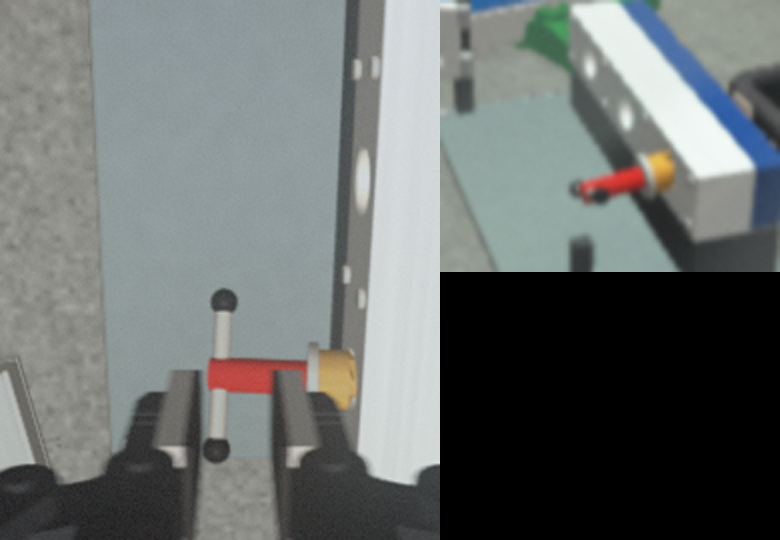

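```bash
python3 -m pendant '[[-0.3,-0.02,0,0,-0.175],[-0.3,0,0,0,-0.175],[-0.3,0,0,0,-0.175],[-0.3,0,0,0,-0.175],[-0.3,0,0,0,-0.175],[-0.3,0,0,0,-0.175],[-0.3,0,0,0,-0.175],[-0.3,0,0,0,-0.175]]' 60
python3 -m pendant '[[-0.3,0,0,0,-0.171],[-0.3,0,0,0,0]]'
python3 - <<'E'
from h import *
togo(*mw([-.038,-.0895,.082])[0],3.072)
E
```

```text
clock: 37.02
tcp_pos: [0.6157, -0.11, 0.2292]
orientation: [-0.002, 0.116, 0.993, 0.0]
wrist_force: [0.3, -0.7, -0.6]
finger_gap: 0.03
grip_force: 0.0
clock: 37.28
tcp_pos: [0.6159, -0.11, 0.2295]
orientation: [-0.002, 0.034, 0.999, 0.0]
wrist_force: [-0.3, -0.2, -0.5]
finger_gap: 0.0299
grip_force: 0.0
togo tool xyz [-0.0192 -0.0339  0.1475] turn 0.002 q6 -0.24
```

```bash
python3 -m pendant '[[-0.3,-0.0192,-0.0339,0,0],[-0.3,0,0,0.04,0],[-0.3,0,0,0.04,0],[-0.3,0,0,0.04,0],[-0.3,0,0,0.027,0],[-0.3,0,0,0,0]]' 60
python3 -m pendant '[[-1,0,0,0,0],[-1,0,0,0,0],[-1,0,0,0,0]]'
python3 -m pendant '[[-1,0.01,0,0,0],[-1,0.012,0,0,0],[-1,0.012,0,0,0],[-1,0.012,0,0,0]]'
python3 -m pendant '[[-1,0.02,0,-0.04,0],[-1,0.03,0,-0.04,0],[-1,0.03,0,0,-0.09],[-1,0.03,0,0,-0.09],[-1,0,0,0,0]]' 60
python3 - <<'E'
from h import *
snap('top','top3')
for r in env.recognise('top','tray')[:2]: print(r['centre'],r['score'],onplane('top',r['centre'],.01))
togo(.4208,-.2448,.034,3.25)
im=cv2.imread('pics/top3.png')[110:310,190:460]; cv2.imwrite('pics/t3c.png',cv2.resize(im,None,fx=2.9,fy=2.9,interpolation=2))
E
```

```text
clock: 38.02
tcp_pos: [0.631, -0.1442, 0.0809]
orientation: [-0.003, 0.034, 0.999, 0.001]
wrist_force: [-0.5, 0.5, 0.8]
finger_gap: 0.0298
grip_force: 0.0
clock: 38.4
tcp_pos: [0.6343, -0.1458, 0.0856]
orientation: [0.001, 0.033, 0.999, -0.001]
wrist_force: [-0.6, -3.4, -1.5]
finger_gap: 0.0136
grip_force: 58.2
clock: 38.9
tcp_pos: [0.5868, -0.1415, 0.0848]
orientation: [0.0, 0.033, 0.999, 0.0]
wrist_force: [0.2, -0.3, -0.4]
finger_gap: 0.014
grip_force: 58.2
clock: 39.52
tcp_pos: [0.4755, -0.1367, 0.1648]
orientation: [-0.0, -0.057, 0.998, 0.0]
wrist_force: [-0.2, 0.5, -2.1]
finger_gap: 0.0136
grip_force: 58.3
[381.7, 248.2] 0.76 [ 0.44792954 -0.29855856  0.01      ]
togo tool xyz [ 0.0692 -0.1001  0.131 ] turn 0.005 q6 -0.55
```

View pics/t3c.png

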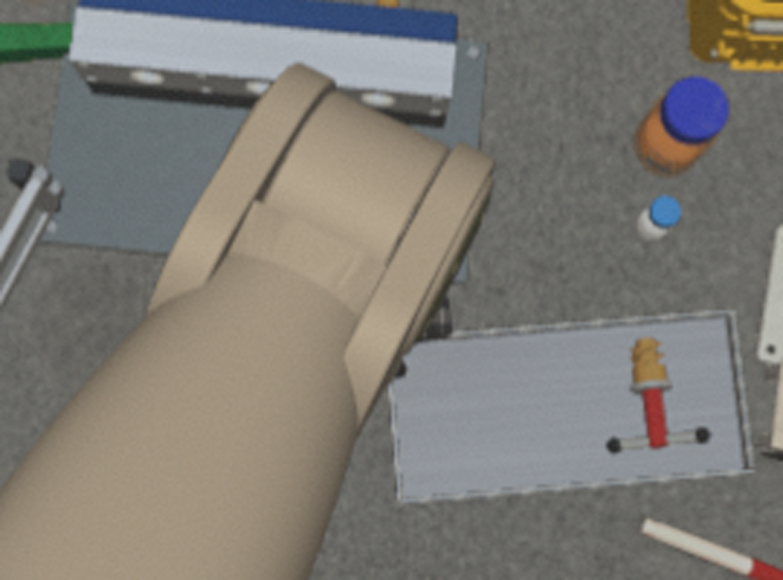

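Plug 1 is out and held. Plug 2 lies well inside the tray (crop ~(652,395)), and the tray hasn't moved. Next I place plug 1 in the left slot.

```bash
python3 -m pendant '[[-1,0.023,-0.0334,0,0],[-1,0.023,-0.0334,0,0],[-1,0.0232,-0.0333,0,0],[-1,0,0,0.02,0],[-1,0,0,0.04,0],[-1,0,0,0.04,0],[-1,0,0,0.02,0],[-1,0,0,0.011,0]]' 60
python3 -m pendant '[[-1,0,0,0,0]]'
python3 -m pendant '[[-0.3,0,0,0,0],[-0.3,0,0,0,0],[-0.3,0,0,0,0],[-0.3,0,0,-0.03,0],[-0.3,0,0,-0.05,0],[1,0,0,-0.05,0],[1,0,0,-0.05,0],[1,0,0,-0.04,0]]'
python3 - <<'E'
from h import *
# handle at expected open angle: position where it was released
togo(.4392,.2057,.26,1.182)
E
```

```text
clock: 40.62
tcp_pos: [0.4214, -0.245, 0.0327]
orientation: [0.0, -0.057, 0.998, 0.0]
wrist_force: [1.0, -0.2, 6.4]
finger_gap: 0.0137
grip_force: 59.1
clock: 40.75
tcp_pos: [0.421, -0.2448, 0.0333]
orientation: [-0.0, -0.057, 0.998, 0.0]
wrist_force: [-0.5, -0.4, -0.2]
finger_gap: 0.0138
grip_force: 58.6
clock: 41.75
tcp_pos: [0.4208, -0.2449, 0.2563]
orientation: [0.001, -0.057, 0.998, -0.001]
wrist_force: [0.4, -0.3, 0.8]
finger_gap: 0.082
grip_force: 0.0
togo tool xyz [-0.0696  0.4456 -0.0045] turn 2.074 q6 -0.81
```

```bash
python3 -m pendant '[[1,-0.0087,0.0557,0,0],[1,-0.0087,0.0557,0,0],[1,-0.0087,0.0557,0,0],[1,-0.0087,0.0557,0,0],[1,-0.0087,0.0557,0,0],[1,-0.0087,0.0557,0,0],[1,-0.0087,0.0557,0,0],[1,-0.0087,0.0557,0,0]]' 40
python3 -m pendant '[[1,0,0,0,0.173],[1,0,0,0,0.173],[1,0,0,0,0.173],[1,0,0,0,0.173],[1,0,0,0,0.173],[1,0,0,0,0.173],[1,0,0,0,0.173],[1,0,0,0,0.173]]'
python3 -m pendant '[[1,0,0,0,0.173],[1,0,0,0,0.173],[1,0,0,0,0.173],[1,0,0,0,0.173],[1,0,0,0,0]]'
python3 - <<'E'
from h import *
s,im=snap('wrist'); s2,i2=snap('top')
o=np.zeros((560,800,3),np.uint8)
o[:280,:448]=cv2.resize(im,(448,280),interpolation=cv2.INTER_AREA)
o[280:,:]=cv2.resize(i2[190:295,310:460],(400,280)).repeat(1,0).repeat(2,1) if 0 else 0
o[280:560,:400]=cv2.resize(i2[190:295,310:460],(400,280),interpolation=2)
cv2.imwrite('pics/m7.png',o[:,:,::-1])
print(proj('wrist',[[.4392,.2057,.135]],s)*.7); togo(.4392,.2057,.123,1.182)
E
```

```text
clock: 42.75
tcp_pos: [0.4389, 0.2078, 0.2541]
orientation: [0.001, -0.057, 0.998, 0.0]
wrist_force: [1.2, -0.5, 0.9]
finger_gap: 0.0853
grip_force: 0.0
clock: 43.75
tcp_pos: [0.4389, 0.2059, 0.2538]
orientation: [0.0, 0.595, 0.803, 0.0]
wrist_force: [-0.3, 0.4, 0.1]
finger_gap: 0.0851
grip_force: 0.0
clock: 44.38
tcp_pos: [0.439, 0.2059, 0.2538]
orientation: [0.0, 0.83, 0.557, 0.0]
wrist_force: [-0.4, -0.2, 0.2]
finger_gap: 0.0853
grip_force: 0.0
[[223.46987807 141.94430904]]
togo tool xyz [-1.000e-04  2.000e-04  1.307e-01] turn 0.001 q6 2.23
```

View pics/m7.png

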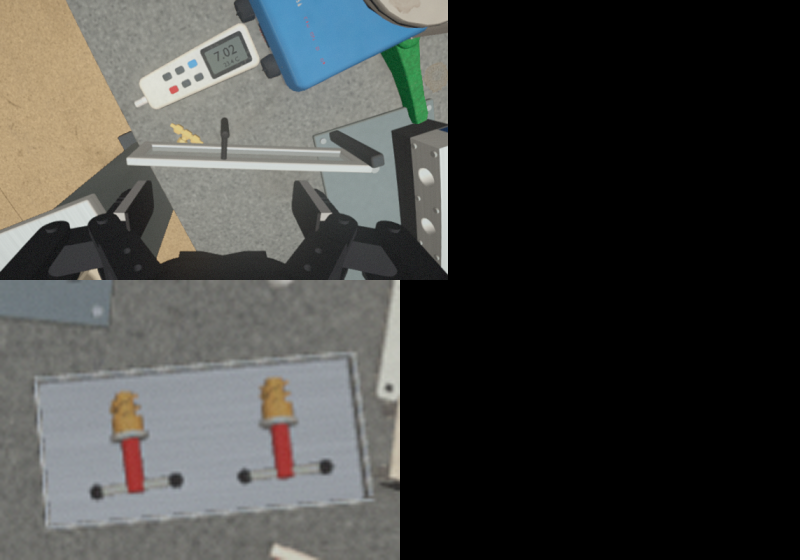

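```bash
python3 -m pendant '[[1,0,0,0.04,0],[1,0,0,0.04,0],[1,0,0,0.03,0],[1,0,0,0.0205,0],[-1,0,0,0,0],[-1,0,0,0,0],[-1,0,0,0,0],[-1,0,0,0,0]]' 40
python3 -m pendant '[[-1,0,0,0,0],[-1,0,0,0,0],[-1,-0.0217,-0.0034,0,-0.116],[-1,-0.0217,-0.0034,0,-0.116],[-1,-0.0217,-0.0034,0,-0.116]]'
python3 -m pendant '[[-1,-0.0217,-0.0034,0,-0.116],[-1,-0.0217,-0.0034,0,-0.116],[-1,-0.0217,-0.0034,0,-0.116],[-1,-0.0217,-0.0034,0,-0.116],[-1,-0.0217,-0.0034,0,-0.116],[-1,-0.0217,-0.0034,0,-0.116]]'
python3 -m pendant '[[-1,-0.0217,-0.0034,0,-0.116],[-1,-0.0217,-0.0034,0,-0.116],[-1,-0.0217,-0.0034,0,-0.116],[-1,-0.0217,-0.0034,0,-0.116],[-1,-0.0217,-0.0034,0,-0.116],[-1,-0.0217,-0.0034,0,-0.116]]'
python3 - <<'E'
from h import *
togo(*mw([-.132,-.037,.123])[0],3.072)
E
```

```text
clock: 45.48
tcp_pos: [0.4399, 0.2059, 0.124]
orientation: [0.001, 0.831, 0.556, 0.001]
wrist_force: [13.1, -11.3, -0.6]
finger_gap: 0.0123
grip_force: 9.8
clock: 46.1
tcp_pos: [0.4138, 0.1457, 0.1242]
orientation: [0.002, 0.721, 0.693, 0.002]
wrist_force: [8.3, -2.1, -2.5]
finger_gap: 0.0085
grip_force: 40.1
clock: 46.85
tcp_pos: [0.4258, 0.0172, 0.1242]
orientation: [0.002, 0.441, 0.897, 0.002]
wrist_force: [7.9, 4.3, -3.7]
finger_gap: 0.0083
grip_force: 40.1
clock: 47.6
tcp_pos: [0.517, -0.073, 0.1242]
orientation: [0.002, 0.108, 0.994, 0.001]
wrist_force: [3.6, 7.7, 4.0]
finger_gap: 0.0086
grip_force: 40.8
togo tool xyz [-0.0273 -0.0074  0.0012] turn -0.148 q6 -0.08
```

```bash
python3 -m pendant '[[-1,-0.0217,-0.0034,0,-0.116],[-1,-0.0037,-0.0008,0,-0.02],[-1,0,0,0,0]]'
python3 -m pendant '[[-1,-0.0037,-0.0008,0,-0.02],[-1,0,0,0,0]]'
python3 -m pendant '[[-1,-0.003,-0.0006,0,0],[-1,0,0,0,0]]'
```

```text
clock: 47.98
tcp_pos: [0.5409, -0.0821, 0.1242]
orientation: [0.002, 0.042, 0.999, 0.001]
wrist_force: [2.2, 4.7, 3.2]
finger_gap: 0.0083
grip_force: 40.7
clock: 48.22
tcp_pos: [0.5442, -0.083, 0.1242]
orientation: [0.002, 0.032, 0.999, 0.001]
wrist_force: [2.1, 6.0, 2.7]
finger_gap: 0.0083
grip_force: 40.7
clock: 48.48
tcp_pos: [0.5469, -0.0838, 0.1241]
orientation: [0.001, 0.032, 0.999, 0.001]
wrist_force: [1.4, 5.1, 4.2]
finger_gap: 0.0088
grip_force: 40.7
```

```bash
python3 -m pendant '[[-1,-0.003,-0.0006,0,0],[-1,0,0,0,0]]'
python3 -m pendant '[[-1,-0.002,-0.0004,0,0],[-1,0,0,0,0]]'
python3 -m pendant '[[-1,-0.002,-0.0004,0,0],[-1,0,0,0,0]]'
```

```text
clock: 48.72
tcp_pos: [0.5484, -0.0843, 0.1241]
orientation: [0.0, 0.032, 0.999, 0.001]
wrist_force: [-2.5, 5.1, 7.4]
finger_gap: 0.0083
grip_force: 41.2
clock: 48.98
tcp_pos: [0.5485, -0.0843, 0.124]
orientation: [-0.002, 0.032, 0.999, 0.001]
wrist_force: [-7.4, 6.2, 11.0]
finger_gap: 0.0085
grip_force: 41.7
clock: 49.22
tcp_pos: [0.5485, -0.0843, 0.124]
orientation: [-0.003, 0.032, 0.999, 0.002]
wrist_force: [-13.6, 8.3, 16.1]
finger_gap: 0.0086
grip_force: 42.1
```

```bash
python3 -m pendant '[[-1,0.003,0,0,0],[1,0,0,0,0],[1,0,0,0,0],[1,0,0,0,0],[1,0,0,-0.03,0],[1,0,0,-0.05,0],[1,0,0,-0.05,0],[1,0,0,0,0]]'
python3 -m pendant '[[1,0.05,0,-0.02,0],[1,0.05,0,0,0],[1,0,0,0,0]]'
python3 - <<'E'
from h import *
s,im=snap('wrist'); s2,i2=snap('side'); s3,i3=snap('top')
o=np.zeros((590,790,3),np.uint8)
o[:250,:400]=cv2.resize(im,(400,250),interpolation=cv2.INTER_AREA)
o[:250,400:790]=cv2.resize(i2[130:290,230:480],(390,250),interpolation=2)
o[250:590,:790]=cv2.resize(i3[110:290,190:608],(790,340),interpolation=2)
cv2.imwrite('pics/m8.png',o[:,:,::-1])
E
```

```text
clock: 50.22
tcp_pos: [0.552, -0.0874, 0.2576]
orientation: [0.004, 0.033, 0.999, -0.001]
wrist_force: [0.6, 0.3, 0.3]
finger_gap: 0.0853
grip_force: 0.0
clock: 50.6
tcp_pos: [0.4463, -0.0791, 0.2721]
orientation: [-0.002, 0.033, 0.999, 0.0]
wrist_force: [-0.6, -0.0, -0.6]
finger_gap: 0.0854
grip_force: 0.0
```

View pics/m8.png

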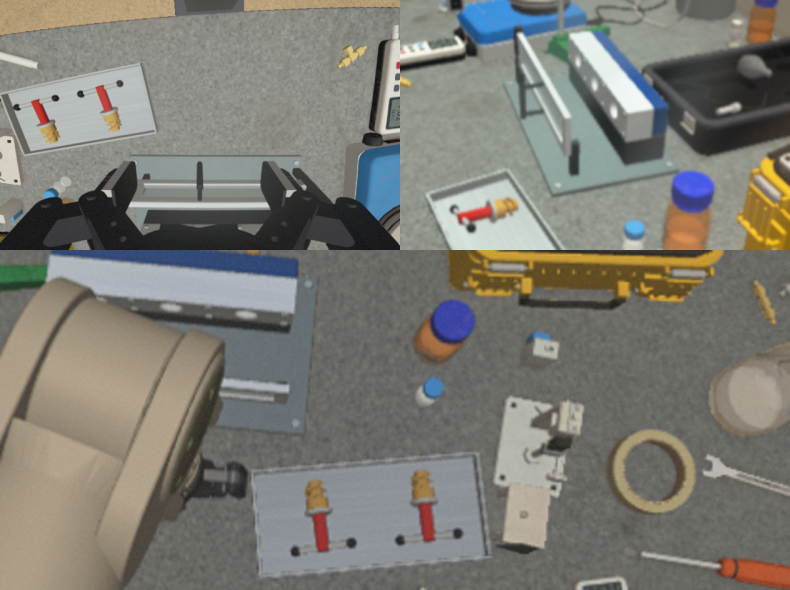

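The door is shut against its stop and parallel to the block. Both plugs are in the tray, the ports are empty, and the bottle and vial haven't moved.

```bash
python3 -c "
from workcell import env
print(env.hand_in())"
```

```text
the job is handed in; nothing more can be done
None
```

I opened the guard door and unscrewed both fitted plugs (ports 1 and 2; port 3 was empty). I laid them in the tray, shut the door against its stop and handed the job in; the bottle and vial weren't touched.

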